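# Draw the carrier board home into its notches

## Robot

A 6-joint arm with a two-finger parallel gripper is mounted at the origin on a cart in front of the work surface, level with it; the furniture and walls round the work are solid. World frame = base frame: x ahead of the robot, y to its left, z up, the work surface at z = 0. Lengths are in m, angles in rad, forces in N, time in s.
With the tool pointing down it reaches from about 0.375 to 0.975 m from the base axis. Payload 3.8 kg.
Tool frame: the origin (TCP) lies where the fingers leave the gripper's body, on its centre line; the fingertips stand 73 mm ahead of it and the grasp point (between the pads) lies 54 mm ahead of it (nose_length is the distance from the TCP to the fingertips, in m); z points along the fingers, y is the line along which they close (so a half turn about z gives the same grasp; the last joint's range is limited). The gripper opens to 85 mm and grips with 20 to 120 N. Pads are 22 mm wide; open, the fingers measure 114 mm over their backs; the gripper's body (76 mm by 85 mm) begins 54 mm behind the grasp point. The pads swing forward as they close: fully open they stand 13 mm farther back than shut.
Start: joints at [-1.222, 0.264, 1.604, -0, 1.274, -0.037], TCP at [0.254, -0.625, 0.304] pointing down, gripper open.
Joint ranges: [-2.63, 2.63], [-0.94, 2.18], [0.31, 2.57], [-1.31, 4.45], [0, 2.66], [-2.55, 2.55]. Speed limits (rad/s): [2.57, 2.57, 3.14, 3.14, 3.14, 3.14].

## Interface

Orientations are given as a rotation vector (axis times angle).
In Python, from workcell import read_state, read_camera, calibration, finish_job, look_for, cut_out, tip_of, nose_length gives the robot as it stands.
- The arm moves only by the tool step_arm, never from a script. Its argument "targets" is a list of rows, each a list of 3 entries, a list of its own where there are three numbers: the turn, a rotation vector about the tool's x, y, z in rad, then the shift along the tool's x, y, z in mm, then the finger opening in mm, from 0 to 85.4. In form: [[[ax, ay, az], [x, y, z], grip], ...]. A call has 1 to 5 rows; each row shifts and turns the commanded pose from where the row before left it, along the tool's axes as they then stand; what a row does not reach is not made up. A row lasts 1/12 s, in which the tool goes at most 41.7 mm and 7.16 degrees, less where a joint would pass 70% of its speed; a pose out of reach is approached as far as the arm can. A call with a gripper value outside its range is refused whole. The fingers move at their own pace and stop on an object; "grip_force" is the grip in N (left out, the last holds). Time passes only in rows, so rows that do not move let the fingers close. It gives the time, the measured TCP pose, the force, the opening and the grip force at its end, in the units of the state.
- read_state(): the state, without advancing time (a new reading comes with each control period).
- read_camera(name): name is "scene" or "top"; returns the picture (480x640x3 uint8, red, green, blue); there is no depth.
- calibration(name): a dict with "camera_matrix" (3x3 intrinsics, pixels), "R" (3x3) and "t" (3): a world point X has camera coordinates R X + t. Camera axes: x right, y down, z forward; pixel columns grow to the right and rows downward; lengths in m; the calibration is good to about 2 mm. A picture is of the moment at which its call begins. calibration takes no time and is no camera call.
- finish_job(): hands the job in; it is judged then, once.
Trained networks look in the newest picture that a camera, given by its name, has taken for a name from the list of things; names that differ only in an ending like _2 or _b are one class to them, and where a whole thing is asked for, a point or a joint stands for the part that bears it (a point fixed in the world has none). Each returns a list of dicts, best first, with "score" (0 to 1); they miss things now and then, are a little off and sometimes report something else, mostly with a low value. They report only what shows in the picture. A call takes as long as a camera call.
- look_for(camera, query): "extent" ([left, top, right, bottom] in pixels, round what is visible of it).
- cut_out(camera, query): "region" (480x640 bool, what is visible of it) and "extent" ([left, top, right, bottom] in pixels, round what is visible of it).
- tip_of(camera, query): "at" ([row, column] in pixels: a listed point, or the origin of a listed thing).
The state is a dict: "time": time; "q": joint angles; "joint_vel": joint speeds; "joint_torque": joint torques, N m; "tool_pos": TCP position; "tcp_rot": TCP orientation; "wrist_force": force on the tool from outside, world axes, zero at the start; "torque": the same for the moment, N m; "width": opening from 0.0 (shut) to 1.0 (fully open); "grip_force": force on a finger pad.
Only numpy, scipy, OpenCV 4.12 (cv2) and the standard library are available. Lean on these libraries where they do the work, as an engineer would, in place of code of your own. Each camera call takes 0.05 s, during which the arm holds its last target. There are 200 camera calls.

## Task

Put a fingertip behind the raised lip at the far end of the wooden carrier board and gently draw the board along its rails towards you, until you feel its four feet drop into the locating notches and the board lies flat down on the rails; then let go of it. Only push it along: do not lift the board, leave the little vice standing on it, and do not disturb the bottle, the tub or the tweezers near by.

Things in the scene. Friction and masses are not known exactly. Their poses are not given: they have to be found in the camera images.
- slide_frame: Fixed stand, 96 (x) x 195 mm (y), origin centre of underside; its y points roughly to the robot. On top two aluminium rails along y at x = +-28 mm, 14 mm wide, tops 196 mm over the worktop; outside them guide strips at x = +-40 mm, 6 mm thick, 210 mm high, leave the board 1.5 mm play a side. Ends open. Each rail has two notches, 17 mm long, 8 mm deep, at y = -18 and +72 mm, marked yellow.
- notch_seat (a point): Point on the stand's middle line at the height of the rail tops, half-way between the notches (stand y = +27 mm), axes as the stand's. When the board is home, its origin is at this point. Over the notches all four feet of the board fall in together: it drops 7 mm and the ends of the notches then block it.
- board: Loose wooden board, 71 (x) x 120 (y) x 8 mm, 0.2 to 0.4 kg, origin centre of underside, axes as the stand's. Four black feet under it, 7 mm tall, 12 mm long, at x = +-28, y = +-45 mm, slide on the rail tops; at the start it rides there, underside 7 mm above the rail tops, 35 to 65 mm short of the seat on its -y (far) side: move it to the stand's +y, with about 2 to 6 N.
- board_lip (a point): Middle of the outer face of the darker raised lip at the board's -y end, farthest from the robot; the place to push. The face looks to -y, away from the robot. The lip is 22 mm wide, centred (x), 8 mm thick, and stands 22 mm above the board's top (30 mm above its underside); this point is 19 mm above the underside.
- vice: Small steel movement vice, 23 x 57 x 18 mm, lying loose on the board across its width, about 15 mm nearer the robot than the board's centre. Origin at the centre of its underside.
- oil_bottle: Small white bottle with a blue band, 30 mm diameter, 88 mm tall, loose on the worktop left of the stand. Origin at the centre of its underside. Bystander.
- tub: Small round tub with green lid, 33 mm diameter, 18 mm tall, loose on the worktop left of the stand. Origin at the centre of its underside. Bystander.
- tweezers: Brass tweezers, 112 x 10 x 6 mm, lying loose on the worktop beyond the stand, across the view. Origin at the centre of the underside. Bystander.
- panel_lamp: Fixed black bench lamp, in the way of the arm: clamped to the front edge at about x 0.38, y -0.07 m, its twin lower bars lean towards the robot up to x 0.29, y -0.05, z 0.55 m; from there a twin bar at z 0.49 to 0.57 m runs left over the bench edge to x 0.44, y 0.57 m, where the flat lamp head hangs at about z 0.45 m. Reach over it: lift the arm above 0.6 m before crossing.

How it is judged:
On the way:
1. the board is slid along, still riding on the rail tops between the guides, to less than 30 mm from its seat (y of board in the frame of notch_seat between -0.03 and 0.03 m and z of board in the frame of notch_seat between 0.005 and 0.011 m and x of board in the frame of notch_seat between -0.005 and 0.005 m), for 0.05 s.
At the end, for the whole second after the job is handed in: The board rests with its feet in the notches: its origin within 5 mm of the seat along the rails and 4 mm across, its underside less than 2 mm above the rail tops, level within 0.02 rad, at rest; the vice stands on the board within 0.2 rad of upright (y of board in the frame of notch_seat between -0.005 and 0.005 m and x of board in the frame of notch_seat between -0.004 and 0.004 m and z of board in the frame of notch_seat below 0.002 m and angle between board's own z axis and vertical below 0.02 rad and linear speed of board below 0.01 m/s and z of vice in the frame of board between 0.004 and 0.012 m and x of vice in the frame of board between -0.04 and 0.04 m and y of vice in the frame of board between -0.06 and 0.06 m and angle between vice's own z axis and vertical below 0.2 rad); the robot touches nothing.
It fails at once if the board is rammed: the fingers press on it with over 40 N (contact force between the fingers and board above 40 N).
It fails at once if the board is lifted off the rails (more than 6 mm above its riding height) or tipped by more than 0.15 rad (z of board in the frame of notch_seat above 0.013 m or angle between board's own z axis and vertical above 0.15 rad).
It fails at once if the vice is lifted off the board, knocked over or pushed off it (not (z of vice in the frame of board between 0 and 0.018 m and angle between vice's own z axis and vertical below 0.4 rad)).
It fails at once if the bottle, tub or tweezers are moved by more than 20 mm or the bottle is tipped (distance of any of oil_bottle, tub, tweezers from where it was at the start of the episode above 0.02 m or angle between oil_bottle's own z axis and vertical above 0.3 rad).
It also fails if it takes over 40 s, if anything falls off the work surface, if the arm or the gripper's body presses on something with over 40 N, if the wrist force passes 120 N, or if a joint passes its speed limit or range.

## Working session

There is one attempt and no reset: what is moved stays moved. The work goes in short steps, Python scripts to look and compute and a tool call to move; the robot and the scene stay as the last step left them, time stands still between calls to the robot, and variables do not carry over. Pictures are saved under pics/ and viewed, at most 10 in all, crops included, and the job is handed in when it is done.

Besides the shell and the picture viewer there is one more tool, called after "Request:" as a command line: name --argument value ..., lists and objects as JSON in quotes. step_arm: Moves the arm, as the interface text tells. Its arguments: {"type":"object","properties":{"targets":{"type":"array","items":{"type":"array"}},"grip_force":{"type":"number"}},"required":["targets"]}

```bash
mkdir -p pics
python3 - <<'E'
from workcell import *
import cv2,numpy as np
s=read_state(); print({k:np.round(v,3) for k,v in s.items()}, nose_length)
for c in("scene","top"):
    im=read_camera(c); cv2.imwrite(f"pics/{c}0.png",im[:,:,::-1])
    k=calibration(c); R=np.array(k["R"]);print(c,np.round(k["camera_matrix"],1).tolist(),np.round(R,3).tolist(),np.round(-R.T@np.array(k["t"]),3))
    for q in("slide_frame","notch_seat","board","board_lip","vice","oil_bottle","tub","tweezers"):
        r=tip_of(c,q); print(q,[(np.round(a["at"],1).tolist(),round(a["score"],2)) for a in r[:2]])
E
```

```text
{'time': np.float64(0.0), 'q': array([-1.222,  0.265,  1.605,  0.   ,  1.274, -0.037]), 'joint_vel': array([-0.001,  0.   ,  0.001, -0.001,  0.001, -0.001]), 'joint_torque': array([ 1.0000e-03, -5.1510e+01, -3.6732e+01, -0.0000e+00,  1.3000e-02,
        0.0000e+00]), 'tool_pos': array([ 0.254, -0.625,  0.303]), 'tcp_rot': array([-3.081e+00, -6.020e-01,  1.000e-03]), 'wrist_force': array([-0.018, -1.444, -1.194]), 'torque': array([ 0.013, -0.002, -0.032]), 'grip_force': np.float64(0.0), 'width': np.float64(0.999)} 0.0726
scene [[482.1, 0.0, 322.5], [0.0, 482.1, 233.7], [0.0, 0.0, 1.0]] [[-0.866, -0.499, -0.024], [-0.179, 0.355, -0.918], [0.466, -0.791, -0.397]] [0.039 1.066 0.579]
slide_frame [([242.6, 359.3], 0.96)]
notch_seat [([177.1, 367.5], 0.65)]
board [([176.4, 353.7], 0.57)]
board_lip [([164.8, 334.8], 0.69)]
vice [([170.7, 357.4], 0.65)]
oil_bottle [([285.3, 355.3], 0.93)]
tub [([316.2, 348.9], 0.65)]
tweezers []
top [[593.4, 0.0, 319.8], [0.0, 593.4, 241.5], [0.0, 0.0, 1.0]] [[0.012, -1.0, -0.003], [-0.986, -0.012, -0.169], [0.169, 0.005, -0.986]] [0.343 0.137 1.348]
slide_frame [([236.4, 412.8], 0.78), ([176.3, 437.6], 0.57)]
notch_seat [([225.5, 429.7], 0.73)]
board [([210.2, 431.7], 0.87)]
board_lip [([176.7, 437.8], 0.65)]
vice [([214.9, 434.0], 0.7)]
oil_bottle [([275.7, 323.0], 0.47)]
tub [([294.4, 264.4], 0.45)]
tweezers [([163.8, 405.2], 0.38)]
```

View pics/scene0.png

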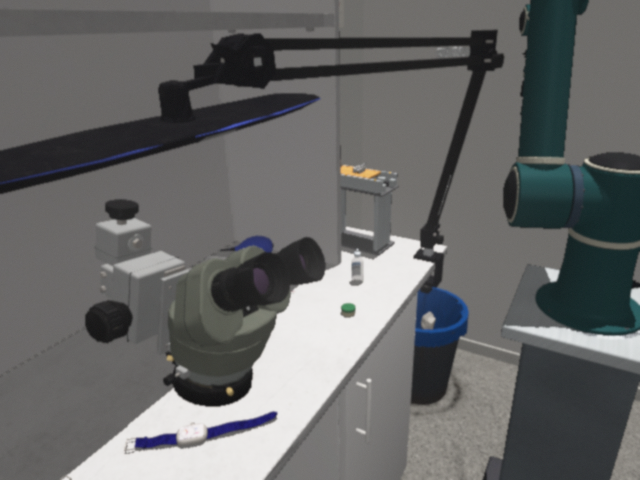

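View pics/top0.png

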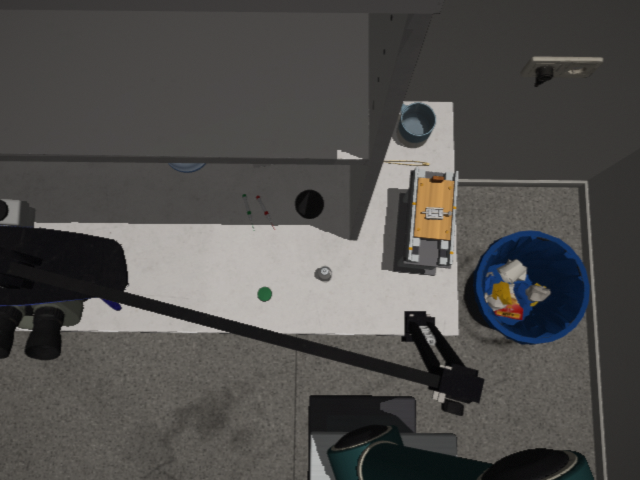

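```bash
cat > h.py <<'E'
from workcell import *
import cv2,numpy as np
from scipy.spatial.transform import Rotation as Ro
def ray(c,at,z):
    k=calibration(c);R=np.array(k["R"]);o=-R.T@np.array(k["t"])
    d=R.T@np.linalg.solve(k["camera_matrix"],[at[1],at[0],1]);return o+d*(z-o[2])/d[2]
def proj(c,X):
    k=calibration(c);p=np.array(k["camera_matrix"])@(np.array(k["R"])@X+k["t"]);return p[:2]/p[2]
def tri(a,b):
    A=[];y=[]
    for c,at in(("scene",a),("top",b)):
        k=calibration(c);R=np.array(k["R"]);o=-R.T@np.array(k["t"])
        d=R.T@np.linalg.solve(k["camera_matrix"],[at[1],at[0],1]);d/=np.linalg.norm(d)
        P=np.eye(3)-np.outer(d,d);A.append(P);y.append(P@o)
    return np.linalg.lstsq(np.vstack(A),np.hstack(y),rcond=None)[0]
E
python3 - <<'E'
from h import *
for n,a,z in(("frame",(236.4,412.8),0),("seat",(225.5,429.7),.196),("board",(210.2,431.7),.203),("lip",(176.7,437.8),.222),("vice",(214.9,434),.211),("tub",(294.4,264.4),0),("tw",(163.8,405.2),0),("bottle",(275.7,323),0)): print(n,ray("top",a,z).round(3))
for n,a,z in(("frame",(242.6,359.3),0),("seat",(177.1,367.5),.196),("board",(176.4,353.7),.203),("lip",(164.8,334.8),.222),("vice",(170.7,357.4),.211),("tub",(316,349),0),("bottle",(285.3,355.3),0)): print(n,ray("scene",a,z).round(3))
E
```

```text
frame [ 0.588 -0.071  0.   ]
seat [ 0.575 -0.074  0.196]
board [ 0.604 -0.078  0.203]
lip [ 0.667 -0.087  0.222]
vice [ 0.593 -0.08   0.211]
tub [0.45  0.268 0.   ]
tw [ 0.762 -0.055  0.   ]
bottle [0.495 0.135 0.   ]
frame [ 0.591 -0.079  0.   ]
seat [ 0.573 -0.089  0.196]
board [ 0.599 -0.058  0.203]
lip [ 0.668 -0.079  0.222]
vice [ 0.602 -0.087  0.211]
tub [0.443 0.276 0.   ]
bottle [0.491 0.149 0.   ]
```

Both views show the stand at right (top view: board at about (433,210), lip at (438,178)). A partition and shelf sit to its left (front foot of the partition near top (355,240) and scene (340,265)), and the lamp bar is in front. Next I measure the stand's axis and the partition.

Run:
```python
from h import *
im=cv2.imread("pics/top0.png")
cv2.imwrite("pics/crop0.png",cv2.resize(im[130:290,340:500],(600,600),interpolation=cv2.INTER_CUBIC))
print("panel foot",ray("top",(240,355),0).round(3),ray("scene",(265,340),0).round(3))
for z in(.4,.6,.8,1.0): print(z,"shelf corner top",ray("top",(160,368),z).round(3),"right back",ray("top",(12,430),z).round(3))
for z in(.3,.5,.7,.9):
    f=ray("top",(240,355),0);f[2]=z;print("edge",proj("top",f).round(),proj("scene",f).round())
r=cut_out("top","board")[0]; m=r["region"].astype(np.uint8)
print(r["score"],r["extent"],cv2.minAreaRect(cv2.findNonZero(m)))
```

```text
panel foot [0.578 0.062 0.   ] [0.574 0.071 0.   ]
0.4 shelf corner top [0.643 0.063 0.4  ] right back [ 0.912 -0.045  0.4  ]
0.6 shelf corner top [0.58  0.079 0.6  ] right back [ 0.792 -0.006  0.6  ]
0.8 shelf corner top [0.517 0.095 0.8  ] right back [0.672 0.032 0.8  ]
1.0 shelf corner top [0.453 0.11  1.   ] right back [0.552 0.071 1.   ]
edge [364. 212.] [339. 152.]
edge [374. 182.] [338.  63.]
edge [389. 135.] [337. -39.]
edge [417.  50.] [ 336. -159.]
0.69 [413.8, 176.9, 450.5, 239.8] ((433.6241455078125, 207.01034545898438), (36.955238342285156, 63.03152847290039), 4.763641834259033)
```

View pics/crop0.png

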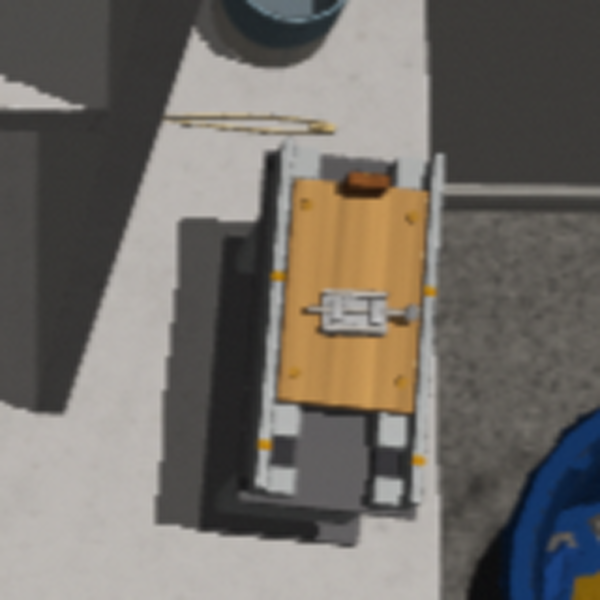

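The crop shows the board between the guides, the lip at (367,182) in the crop, the vice on it, and the front notches dark at y~455. Next I fit the stand axis from the guide strips.

Run:
```python
from h import *
g=lambda u,v,z: ray("top",(130+v/3.75,340+u/3.75),z)
for a,b in(((440,155),(420,505)),((288,145),(262,490))):
    A,B=g(*a,.21),g(*b,.21);d=B-A;print(A.round(3),B.round(3),np.linalg.norm(d).round(3),"stand y angle",np.degrees(np.arctan2(d[1],d[0])))
for n,p,z in(("boardTL",(293,181),.211),("TR",(428,190),.211),("BL",(279,400),.211),("BR",(413,412),.211),("lipback L",(347,173),.233),("lipback R",(390,175),.233)): print(n,g(*p,z).round(4))
```

```text
[ 0.682 -0.129  0.21 ] [ 0.495 -0.113  0.21 ] 0.188 stand y angle 175.32604136685737
[ 0.687 -0.048  0.21 ] [ 0.502 -0.032  0.21 ] 0.185 stand y angle 174.9847654623929
boardTL [ 0.6669 -0.0505  0.211 ]
TR [ 0.6628 -0.1216  0.211 ]
BL [ 0.5493 -0.0414  0.211 ]
BR [ 0.5438 -0.1108  0.211 ]
lipback L [ 0.6653 -0.0749  0.233 ]
lipback R [ 0.6644 -0.0971  0.233 ]
```

Request:
step_arm --targets '[[[0,0,0],[0,0,-41],0],[[0,0,0],[0,0,-41],0],[[0,0,0],[0,0,-41],0],[[0,0,0],[0,0,-41],0],[[0,0,0],[0,0,-41],0]]'

```text
time: 1.37
tool_pos: [0.2539, -0.625, 0.5109]
tcp_rot: [3.083, 0.602, 0.0]
wrist_force: [-0.5, -0.9, 0.1]
width: 0.293
grip_force: 0.0
```

Request:
step_arm --targets '[[[0,0,0.1],[0,0,-41],0],[[0,0,0.1],[0,0,-41],0],[[0,0,0.1],[0,0,-41],0],[[0,0,0.1],[0,0,-41],0],[[0,0,0.073],[0,0,0],0]]'

```text
time: 1.78
tool_pos: [0.2535, -0.624, 0.6844]
tcp_rot: [3.123, -0.144, 0.01]
wrist_force: [1.0, 0.8, 2.3]
width: -0.004
grip_force: 0.0
```

Run:
```python
from h import *
s=read_state(); print(s["q"].round(3),s["tool_pos"].round(4),s["joint_torque"].round(1))
R=Ro.from_rotvec(s["tcp_rot"]).as_matrix();print(R.round(2).tolist())
print(R.T@(np.array([.70,-.09,.66])-s["tool_pos"])*1000)
```

```text
[-1.222  0.288  0.887 -0.     1.95   0.441] [ 0.2535 -0.624   0.6844] [ -0.4 -35.8 -29.2  -0.   -0.1  -0.7]
[[1.0, -0.09, 0.01], [-0.09, -1.0, -0.02], [0.01, 0.02, -1.0]]
[ 395.44673592 -573.06756952   18.62415141]
```

Request:
step_arm --targets '[[[0,0,0],[23,-34,0],0],[[0,0,0],[23,-34,0],0],[[0,0,0],[23,-34,0],0],[[0,0,0],[23,-34,0],0],[[0,0,0],[23,-34,0],0]]'

```text
time: 2.2
tool_pos: [0.3841, -0.4645, 0.673]
tcp_rot: [3.138, -0.138, 0.0]
wrist_force: [0.1, 0.6, 1.2]
width: -0.004
grip_force: 0.0
```

Request:
step_arm --targets '[[[0,0,0],[23,-34,0],0],[[0,0,0],[23,-34,0],0],[[0,0,0],[23,-34,0],0],[[0,0,0],[23,-34,0],0],[[0,0,0],[23,-34,0],0]]'

```text
time: 2.62
tool_pos: [0.5135, -0.3048, 0.6732]
tcp_rot: [3.138, -0.137, 0.001]
wrist_force: [0.7, -0.6, 0.7]
width: 0.0
grip_force: 0.0
```

Run:
```python
from h import *
im=read_camera("scene");cv2.imwrite("pics/s1.png",im[:,:,::-1])
s=read_state(); print(s["q"].round(4),s["tool_pos"].round(4),s["tcp_rot"],s["wrist_force"])
R=Ro.from_rotvec(s["tcp_rot"]).as_matrix();print(R.round(3).tolist())
print(R.T@(np.array([.70,-.09,.68])-s["tool_pos"])*1000)
```

```text
[-0.5684  0.1238  1.1062  0.0069  1.9113  1.0839] [ 0.5178 -0.2991  0.6727] [-3.13369741  0.12409389 -0.00550991] [ 0.18479981  2.28517458 -0.02642178]
[[0.997, -0.079, 0.004], [-0.079, -0.997, 0.005], [0.003, -0.006, -1.0]]
[ 165.08784316 -222.84822093   -5.50257957]
```

View pics/s1.png

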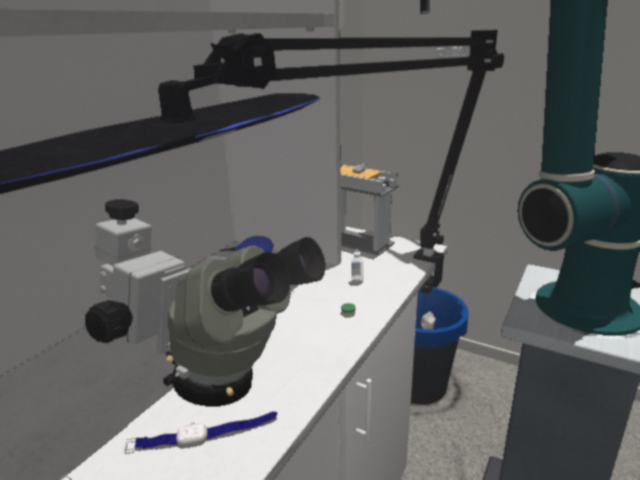

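Request:
step_arm --targets '[[[0,0,0],[24,-32,0],0],[[0,0,0],[24,-32,0],0],[[0,0,0],[24,-32,0],0],[[0,0,0],[24,-32,0],0],[[0,0,0],[24,-32,0],0]]'

```text
time: 3.08
tool_pos: [0.647, -0.1563, 0.6731]
tcp_rot: [3.138, -0.137, 0.001]
wrist_force: [0.1, -0.7, 0.0]
width: 0.0
grip_force: 0.0
```

Request:
step_arm --targets '[[[0,0,0],[24,-32,0],0],[[0,0,0],[21,-31,0],0],[[0,0,0],[0,0,41],0],[[0,0,0],[0,0,41],0],[[0,0,0],[0,0,41],0]]'

```text
time: 3.5
tool_pos: [0.6977, -0.0981, 0.5489]
tcp_rot: [3.138, -0.134, 0.004]
wrist_force: [0.8, -0.0, -0.7]
width: -0.003
grip_force: 0.0
```

Run:
```python
from h import *
im=read_camera("scene");cv2.imwrite("pics/s2.png",im[:,:,::-1])
s=read_state(); print(s["q"].round(4),s["tool_pos"].round(4),s["tcp_rot"],s["wrist_force"],s["joint_torque"].round(1))
R=Ro.from_rotvec(s["tcp_rot"]).as_matrix();print(R.round(3).tolist())
print(R.T@(np.array([.70,-.09,.287])-s["tool_pos"])*1000)
```

```text
[-1.7550e-01  2.8530e-01  1.1704e+00 -1.0000e-04  1.7109e+00  1.4812e+00] [ 0.6934 -0.0977  0.5317] [-3.13525018  0.13478641  0.03886562] [ -3.42941231   0.8056954  -13.9202063 ] [  0.2 -98.7 -90.    0.   -1.1   0. ]
[[0.996, -0.086, -0.025], [-0.086, -0.996, 0.004], [-0.025, -0.002, -1.0]]
[ 11.96784429  -7.73847984 244.53474084]
```

View pics/s2.png

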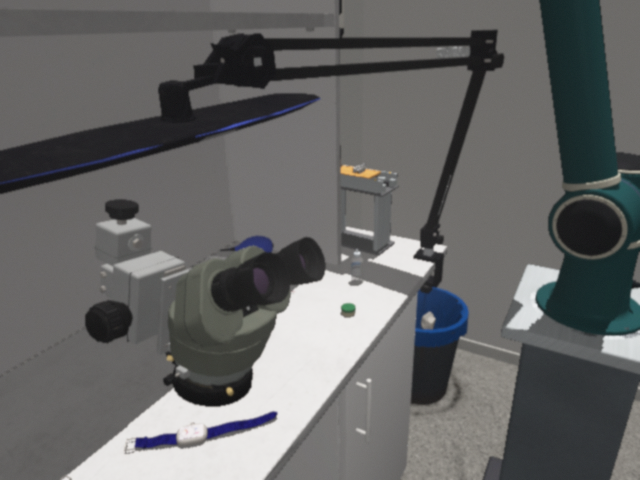

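Request:
step_arm --targets '[[[0,0,0],[0,0,0],0],[[0,0,0],[0,0,0],0]]'

```text
time: 3.72
tool_pos: [0.6966, -0.0992, 0.5503]
tcp_rot: [-3.138, 0.137, 0.002]
wrist_force: [-0.4, -0.4, 1.5]
width: -0.002
grip_force: 0.0
```

Run:
```python
from h import *
s=read_state(); print(s["q"].round(4),s["tool_pos"].round(4),s["tcp_rot"],s["wrist_force"],s["joint_torque"].round(1))
im=read_camera("top");cv2.imwrite("pics/t2.png",im[:,:,::-1])
k=calibration("scene");print(proj("scene",s["tool_pos"]),proj("scene",np.array([.29,-.05,.57])))
for z in(.6,.7,.8):print(proj("scene",np.array([.3,-.05,z])))
```

```text
[-0.1769  0.2835  1.1394 -0.      1.7197  1.4813] [ 0.6966 -0.0992  0.5503] [-3.13847562e+00  1.37265559e-01  1.64952121e-03] [-0.42432542 -0.38544563  1.4991382 ] [  0.2 -48.1 -33.    0.   -0.   -0. ]
[327.17358386  37.28330297] [485.46672265  25.76385245]
[482.11793345  10.06695179]
[487.55142746 -45.44095441]
[ 493.45504073 -105.75154114]
```

View pics/t2.png

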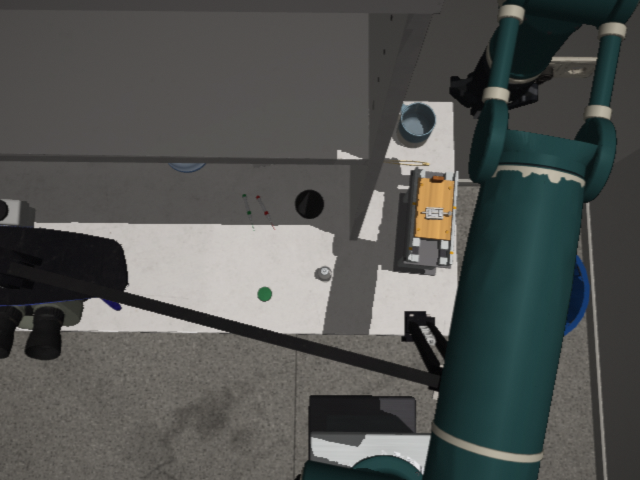

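The top view shows the forearm passing over the lamp post (~(440,380)) and the gripper at about (500,90), beyond the stand's far end. I continue down in gentler steps.

Request:
step_arm --targets '[[[0,0,0],[1,-5,15],0],[[0,0,0],[2,-4,25],0],[[0,0,0],[0,0,30],0],[[0,0,0],[0,0,25],0],[[0,0,0],[0,0,15],0]]'

```text
time: 4.18
tool_pos: [0.7023, -0.0909, 0.4449]
tcp_rot: [3.138, -0.138, 0.014]
wrist_force: [0.1, 0.8, -0.5]
width: -0.001
grip_force: 0.0
```

Run:
```python
from h import *
im=read_camera("scene");cv2.imwrite("pics/s3.png",im[:240,200:,::-1])
s=read_state(); print(s["q"].round(4),s["tool_pos"].round(4),s["tcp_rot"],s["wrist_force"],s["joint_torque"].round(1))
```

```text
[-0.164   0.2777  1.3389  0.      1.5205  1.4945] [ 0.7017 -0.0909  0.4417] [ 3.13804176 -0.13765107  0.00690337] [-0.17664117  0.1794682  -1.90709558] [  0.2 -65.2 -46.7   0.   -0.3   0. ]
```

View pics/s3.png

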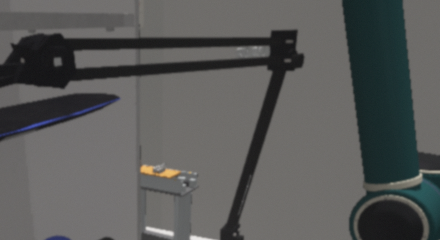

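The forearm still doesn't show above the lamp joint at (285,40) in the crop, so there is clearance.

Request:
step_arm --targets '[[[0,0,0],[0,0,15],0],[[0,0,0],[0,0,20],0],[[0,0,0],[0,0,20],0],[[0,0,0],[0,0,10],0]]'

```text
time: 4.57
tool_pos: [0.7026, -0.091, 0.3797]
tcp_rot: [3.138, -0.138, 0.012]
wrist_force: [0.3, -0.6, -0.5]
width: -0.004
grip_force: 0.0
```

Run:
```python
from h import *
im=read_camera("scene")[:240,200:,::-1]
d=np.abs(im.astype(int)-cv2.imread("pics/s3.png")).max(2)>25
d[:,330:]=0; print(d.sum(), np.argwhere(d)[:,0].max() if d.any() else None, [ (c,int(d[:60,c:c+20].any(1).nonzero()[0].max(initial=-1))) for c in range(120,330,20)])
s=read_state(); print(s["q"].round(4),s["tool_pos"].round(4),s["wrist_force"],s["joint_torque"].round(1))
print("shoulder",[(y,(lambda o,p:o+(p-o)*(y-o[1])/(p[1]-o[1]))(ray("scene",(225,590),.3),ray("scene",(225,590),0)).round(3)) for y in(.05,.1,.15)])
```

```text
186 177 [(120, 11), (140, 11), (160, -1), (180, -1), (200, -1), (220, -1), (240, -1), (260, -1), (280, -1), (300, -1), (320, -1)]
[-0.1639  0.2916  1.4367  0.      1.4095  1.4946] [ 0.7018 -0.0908  0.3769] [ 0.16342059  0.35340714 -1.3303056 ] [  0.1 -61.9 -43.8   0.   -0.2  -0. ]
shoulder [(0.05, array([0.028, 0.05 , 0.207])), (0.1, array([0.028, 0.1  , 0.225])), (0.15, array([0.029, 0.15 , 0.243]))]
```

Request:
step_arm --targets '[[[0,0,0],[0,0,15],0],[[0,0,0],[0,0,20],0],[[0,0,0],[0,0,20],0],[[0,0,0],[0,0,15],0]]'

```text
time: 4.95
tool_pos: [0.7025, -0.0908, 0.3085]
tcp_rot: [3.138, -0.137, 0.01]
wrist_force: [-0.5, 0.4, -0.4]
width: -0.001
grip_force: 0.0
```

Request:
step_arm --targets '[[[0,0,0],[0,0,10],0],[[0,0,0],[0,0,8],0],[[0,0,0],[0,0,0],0],[[0,0,0],[0,0,0],0]]'

```text
time: 5.28
tool_pos: [0.7011, -0.0904, 0.2885]
tcp_rot: [3.138, -0.137, 0.003]
wrist_force: [0.5, -0.2, 1.0]
width: 0.0
grip_force: 0.0
```

Run:
```python
from h import *
im=read_camera("top");cv2.imwrite("pics/t4.png",cv2.resize(im[110:280,380:560,::-1],None,fx=3.5,fy=3.5,interpolation=2))
s=read_state(); p=s["tool_pos"];R=Ro.from_rotvec(s["tcp_rot"]).as_matrix()
print(p.round(4),(R@[0,0,1]).round(3),(R@[1,0,0]).round(3),s["wrist_force"],"tip",(p+R@[0,0,.0726]).round(4))
r=tip_of("top","board_lip");print(r); print([ray("top",a["at"],.222).round(4) for a in r])
```

```text
[ 0.7012 -0.0904  0.2888] [ 0.003 -0.    -1.   ] [ 0.996 -0.087  0.003] [-0.75004835  0.55640129  0.44588791] tip [ 0.7014 -0.0905  0.2162]
[{'at': [176.3, 439.5], 'score': 0.9}]
[array([ 0.6683, -0.0907,  0.222 ])]
```

View pics/t4.png

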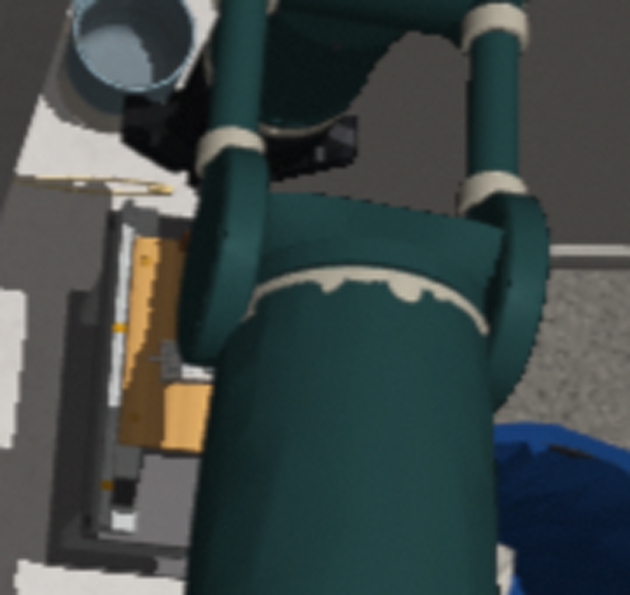

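The gripper (black, (170,140) in the crop) is beyond the stand's far end, with the lip hidden under the wrist. I pull slowly now and watch the force.

Request:
step_arm --targets '[[[0,0,0],[-2,0,2],0],[[0,0,0],[-3,0,1],0],[[0,0,0],[-3,0,0],0],[[0,0,0],[-3,0,0],0],[[0,0,0],[-3,0,0],0]]'

```text
time: 5.8
tool_pos: [0.6859, -0.0889, 0.2839]
tcp_rot: [-3.139, 0.137, 0.0]
wrist_force: [-0.4, 0.0, 0.2]
width: 0.001
grip_force: 0.0
```

Request:
step_arm --targets '[[[0,0,0],[-2,0,0],0],[[0,0,0],[-2,0,0],0],[[0,0,0],[-2,0,0],0],[[0,0,0],[-2,0,0],0],[[0,0,0],[-2,0,0],0]]'

```text
time: 6.22
tool_pos: [0.6765, -0.0882, 0.284]
tcp_rot: [3.139, -0.137, 0.001]
wrist_force: [0.8, 0.0, -0.5]
width: -0.005
grip_force: 0.7
```

Request:
step_arm --targets '[[[0,0,0],[-2,0,0],0],[[0,0,0],[-2,0,0],0],[[0,0,0],[-2,0,0],0],[[0,0,0],[-2,0,0],0],[[0,0,0],[-2,0,0],0]]'

```text
time: 6.63
tool_pos: [0.6663, -0.0873, 0.2839]
tcp_rot: [3.139, -0.137, 0.0]
wrist_force: [1.5, 0.1, -0.7]
width: -0.001
grip_force: 0.7
```

Request:
step_arm --targets '[[[0,0,0],[-2,0,0],0],[[0,0,0],[-2,0,0],0],[[0,0,0],[-2,0,0],0],[[0,0,0],[-2,0,0],0],[[0,0,0],[-2,0,0],0]]'

```text
time: 7.05
tool_pos: [0.6563, -0.0864, 0.2839]
tcp_rot: [3.139, -0.137, 0.0]
wrist_force: [2.2, 0.0, -0.6]
width: 0.001
grip_force: 0.8
```

Run:
```python
from h import *
s=read_state();print(s["wrist_force"],s["tool_pos"])
for i in(0,1):
    im=read_camera("top")
cv2.imwrite("pics/t5.png",cv2.resize(im[110:280,380:560,::-1],None,fx=3.5,fy=3.5,interpolation=2))
```

```text
[ 2.19767786  0.04712828 -0.55940564] [ 0.65630041 -0.08639243  0.2839378 ]
```

View pics/t5.png

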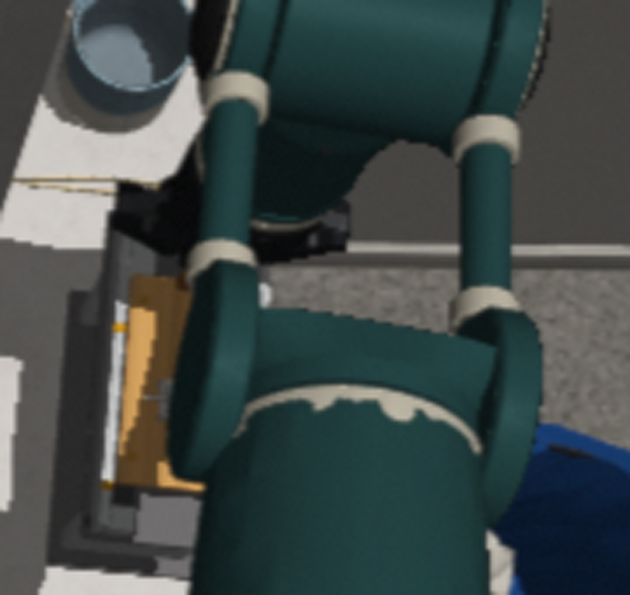

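The board's front edge moved from row 445 to 488 in the crop (about 23 mm), so it is riding with the finger and has roughly 18 mm to go.

Request:
step_arm --targets '[[[0,0,0],[-2,0,0],0],[[0,0,0],[-2,0,0],0],[[0,0,0],[-2,0,0],0],[[0,0,0],[-1,0,0],0],[[0,0,0],[-1,0,0],0]]'

```text
time: 7.57
tool_pos: [0.6484, -0.0857, 0.2839]
tcp_rot: [3.139, -0.137, 0.0]
wrist_force: [1.3, 0.2, 0.2]
width: 0.001
grip_force: 0.8
```

Request:
step_arm --targets '[[[0,0,0],[-0.7,0,0],0],[[0,0,0],[-0.7,0,0],0],[[0,0,0],[-0.6,0,0],0]]'

```text
time: 7.82
tool_pos: [0.6465, -0.0855, 0.2839]
tcp_rot: [3.139, -0.137, 0.0]
wrist_force: [1.3, -0.5, -0.5]
width: 0.001
grip_force: 0.8
```

Request:
step_arm --targets '[[[0,0,0],[-0.7,0,0],0],[[0,0,0],[-0.7,0,0],0],[[0,0,0],[-0.6,0,0],0]]'

```text
time: 8.07
tool_pos: [0.6445, -0.0854, 0.2839]
tcp_rot: [-3.139, 0.137, 0.0]
wrist_force: [1.8, -0.6, -0.6]
width: -0.0
grip_force: 0.8
```

Request:
step_arm --targets '[[[0,0,0],[-0.7,0,0],0],[[0,0,0],[-0.7,0,0],0],[[0,0,0],[-0.6,0,0],0]]'

```text
time: 8.32
tool_pos: [0.6425, -0.0852, 0.2839]
tcp_rot: [-3.139, 0.137, 0.0]
wrist_force: [2.0, -0.6, 0.8]
width: 0.0
grip_force: 0.8
```

Request:
step_arm --targets '[[[0,0,0],[-0.5,0,0],0],[[0,0,0],[-0.5,0,0],0],[[0,0,0],[-0.5,0,0],0]]'

```text
time: 8.57
tool_pos: [0.6408, -0.085, 0.2838]
tcp_rot: [-3.139, 0.137, 0.001]
wrist_force: [1.0, -0.2, 1.0]
width: 0.001
grip_force: 0.8
```

Request:
step_arm --targets '[[[0,0,0],[-0.5,0,0],0],[[0,0,0],[-0.5,0,0],0],[[0,0,0],[-0.5,0,0],0]]'

```text
time: 8.82
tool_pos: [0.6394, -0.0849, 0.2837]
tcp_rot: [-3.139, 0.137, 0.0]
wrist_force: [1.0, 0.5, -0.3]
width: -0.002
grip_force: 0.6
```

Run:
```python
from h import *
a=cv2.imread("pics/t5.png")
im=read_camera("top");b=cv2.resize(im[110:280,380:560,::-1],None,fx=3.5,fy=3.5,interpolation=2);cv2.imwrite("pics/t6.png",b)
# front edge profile of the board in columns 145-175 of the crop (orange = R-B)
for n,x in(("t4",cv2.imread("pics/t4.png")),("t5",a),("t6",b)):
    p=(x[:,:,2].astype(int)-x[:,:,0])[:,145:175].mean(1); r=np.where(p>40)[0]; r=r[r>300]; print(n,r.max(), end=" ")
    q=(x[:,:,2].astype(int)-x[:,:,0])[380:430].mean(0);c=np.where(q>40)[0];print("left edge",c.min())
```

```text
t4 448 left edge 123
t5 487 left edge 122
t6 518 left edge 120
```

Request:
step_arm --targets '[[[0,0,0],[-0.5,0,0],0],[[0,0,0],[-0.5,0,0],0],[[0,0,0],[-0.5,0,0],0]]'

```text
time: 9.12
tool_pos: [0.6379, -0.0848, 0.2838]
tcp_rot: [-3.139, 0.137, 0.0]
wrist_force: [1.3, 0.1, -1.2]
width: 0.002
grip_force: 0.6
```

Request:
step_arm --targets '[[[0,0,0],[-0.5,0,0],0],[[0,0,0],[-0.5,0,0],0]]'

```text
time: 9.28
tool_pos: [0.6369, -0.0847, 0.2838]
tcp_rot: [-3.139, 0.137, 0.0]
wrist_force: [1.1, -0.3, -0.9]
width: -0.001
grip_force: 0.6
```

Request:
step_arm --targets '[[[0,0,0],[-0.5,0,0],0],[[0,0,0],[-0.5,0,0],0]]'

```text
time: 9.45
tool_pos: [0.6362, -0.0846, 0.2839]
tcp_rot: [3.139, -0.137, 0.001]
wrist_force: [2.8, 0.7, -1.2]
width: 0.003
grip_force: 1.4
```

Request:
step_arm --targets '[[[0,0,0],[-0.5,0,0],0],[[0,0,0],[-0.5,0,0],0]]'

```text
time: 9.62
tool_pos: [0.6359, -0.0848, 0.2843]
tcp_rot: [3.138, -0.137, 0.004]
wrist_force: [5.6, -0.6, -1.2]
width: 0.001
grip_force: 2.7
```

The tool has stalled and the force is rising, so the notch ends are blocking the board. I back off.

Request:
step_arm --targets '[[[0,0,0],[2,0,0],0],[[0,0,0],[5,0,0],0],[[0,0,0],[8,0,0],0],[[0,0,0],[10,0,0],0],[[0,0,0],[10,0,0],0]]'

```text
time: 10.03
tool_pos: [0.6708, -0.0876, 0.2838]
tcp_rot: [-3.139, 0.137, 0.001]
wrist_force: [-0.0, 0.2, -0.1]
width: -0.002
grip_force: 0.0
```

Request:
step_arm --targets '[[[0,0,0],[5,0,0],0],[[0,0,0],[0,0,-15],0],[[0,0,0],[0,0,-30],0],[[0,0,0],[0,0,-30],0],[[0,0,0],[0,0,-30],0]]'

```text
time: 10.45
tool_pos: [0.6752, -0.088, 0.3891]
tcp_rot: [-3.138, 0.137, 0.003]
wrist_force: [1.6, 0.1, 0.5]
width: -0.003
grip_force: 0.0
```

Request:
step_arm --targets '[[[0,0,0],[0,0,-35],0],[[0,0,0],[0,0,-35],0],[[0,0,0],[0,0,-35],0],[[0,0,0],[0,0,-35],0],[[0,0,0],[0,0,-35],0]]'

```text
time: 10.87
tool_pos: [0.675, -0.0879, 0.5656]
tcp_rot: [-3.139, 0.137, 0.0]
wrist_force: [1.0, -0.7, 0.4]
width: -0.003
grip_force: 0.0
```

Request:
step_arm --targets '[[[0,0,0],[0,20,-35],0],[[0,0,0],[0,30,-20],0],[[0,0,0],[0,30,0],0],[[0,0,0],[0,15,0],0],[[0,0,0],[0,0,0],0]]'

```text
time: 11.28
tool_pos: [0.6667, -0.186, 0.6179]
tcp_rot: [3.137, -0.143, -0.002]
wrist_force: [-0.9, 0.6, -0.9]
width: -0.0
grip_force: 0.0
```

Run:
```python
from h import *
im=read_camera("top");sc=read_camera("scene")
a=cv2.resize(im[130:290,340:500,::-1],(480,480),interpolation=2);o=cv2.imread("pics/s3.png")[140:220,130:210];n=sc[140:220,330:410,::-1]
b=np.vstack([cv2.resize(x,(240,240),interpolation=2) for x in(o,n)])
cv2.imwrite("pics/end.png",np.hstack([a,b]))
for c in("top","scene"):
    r=tip_of(c,"board");print(c,[(x["at"],x["score"],ray(c,x["at"],.196).round(4)) for x in r[:1]])
```

```text
top [([229.6, 432.9], 0.96, array([ 0.5667, -0.0805,  0.196 ]))]
scene [([182.6, 367.1], 0.8, array([ 0.5525, -0.0436,  0.196 ]))]
```

View pics/end.png

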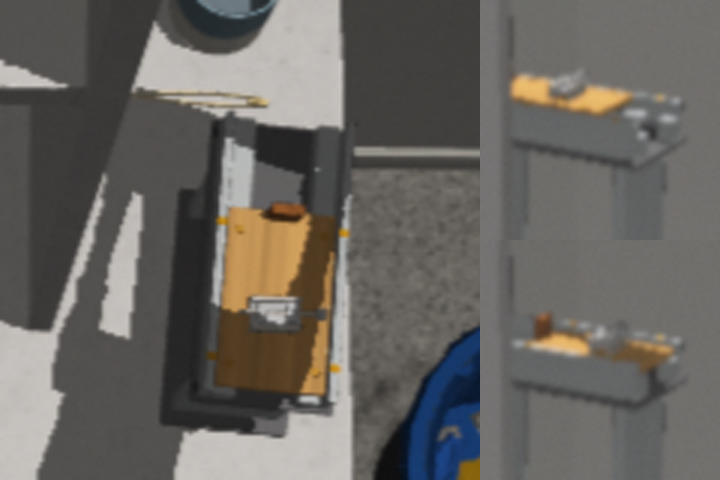

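The last picture shows the board's corner marks level with the yellow notch marks. The board is sunk below the guide tops, the vice is standing, and the tweezers are undisturbed.

```bash
python3 -c "
from workcell import *
print(finish_job())"
```

```text
the job is handed in; nothing more can be done
None
```

I drew the board along its rails until the notches blocked it, let go and backed the arm off, and the job is handed in. The last pictures show the board down in its notches with the vice still standing on it and the tweezers undisturbed. I did not re-measure the bottle and tub, and the judge's result was not shown.

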